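Tap the red gear housing

ROBOT

A 6-joint arm with a two-finger parallel gripper is mounted at the origin on the work surface. World frame = base frame: x ahead of the robot, y to its left, z up, the work surface at z = 0. Lengths are in m, angles in rad, forces in N, time in s.
With the tool pointing down it reaches from about 0.35 to 0.85 m from the base axis. Payload 8.1 kg.
Tool frame: the origin (TCP) lies where the fingers leave the gripper's body, on its centre line; the fingertips stand 73 mm ahead of it and the grasp point (between the pads) lies 54 mm ahead of it; z points along the fingers, y is the line along which they close (so a half turn about z gives the same grasp; the last joint's range is limited). The gripper opens to 85 mm and grips with 20 to 120 N. Pads are 22 mm wide; open, the fingers measure 114 mm over their backs; the gripper's body (76 mm by 85 mm) begins 54 mm behind the grasp point. The pads swing forward as they close: fully open they stand 13 mm farther back than shut.
Start: joints at [-1.373, 0.13, 1.488, -0, 1.523, -0.085], TCP at [0.167, -0.576, 0.304] pointing down, gripper open.
Joint ranges: [-2.96, 2.96], [-0.89, 2.26], [0.02, 2.5], [-1.34, 4.48], [0, 2.73], [-2.66, 2.66]. Speed limits (rad/s): [2.39, 2.39, 2.79, 3.14, 3.14, 3.14].

INTERFACE

Orientations are given as a rotation vector (axis times angle).
In Python, from plant import env, camera, calibration, job gives the robot as it stands.
- The arm moves only by the shell command python3 -m pendant 'ROWS' [OPENING] [FORCE]. ROWS is JSON, a list of rows, each a list of 4 numbers: the shift along the tool's x, y, z in m, then the turn about the tool's z in degrees. In form: [[tx, ty, tz, turn], ...]. A call has 1 to 8 rows; each row shifts and turns the commanded pose from where the row before left it, along the tool's axes as they then stand; what a row does not reach is not made up. A row lasts 1/10 s, in which the tool goes at most 50 mm and 8.59 degrees, less where a joint would pass 70% of its speed; a pose out of reach is approached as far as the arm can. A call is refused whole if a number of a shift passes 0.05 or a number of a turn 8.59, either way. A call with a gripper value outside its range is refused whole. OPENING is the opening, from 0 (shut) to 1 (fully open), set as the call begins (- or left out, the last holds). The fingers move at their own pace and stop on an object; FORCE is the grip in N (left out, the last holds). Time passes only in rows, so rows that do not move let the fingers close. It gives the time, the measured TCP pose, the force, the opening and the grip force at its end, in the units of the state.
- env.state(): the state, without advancing time (a new reading comes with each control period).
- camera(name): name is "scene" or "top" or "wrist"; returns the picture (480x640x3 uint8, blue, green, red); there is no depth.
- calibration(name): a dict with "K" (3x3 intrinsics, pixels), "rvec" (rotation vector, rad) and "tvec" (3), from world to camera coordinates, as OpenCV has them; the wrist camera has in their place "T_tool_cam" (4x4, takes a point from camera to tool coordinates, whose origin is the TCP and whose axes are the flange's). Camera axes: x right, y down, z forward; pixel columns grow to the right and rows downward; lengths in m; the calibration is good to about 2 mm. A picture is of the moment at which its call begins: read the wrist's pose just before it. calibration takes no time and is no camera call.
- job.job_done(): hands the job in; it is judged then, once.
The state is a dict: "clock": time; "joint_positions": joint angles; "qd": joint speeds; "effort": joint torques, N m; "tool_pos": TCP position; "tcp_rot": TCP orientation; "ft_force": force on the tool from outside, world axes, zero at the start; "torque": the same for the moment, N m; "grip_width": opening from 0.0 (shut) to 1.0 (fully open); "finger_force": force on a finger pad.
Only numpy, scipy, OpenCV 4.12 (cv2) and the standard library are available. Lean on these libraries where they do the work, as an engineer would, in place of code of your own. Each camera call takes 0.05 s, during which the arm holds its last target. There are 200 camera calls.

TASK

A tap is already started in the top of each of the two clamped gear housings. With the crank handle on the tap in the red housing, turn it half a turn clockwise (seen from above), then a quarter turn back to break the chip, then half a turn clockwise again, so that it ends three quarters of a turn further in than it began, and let go. Do not turn the tap in the grey housing.

Things in the scene. Friction and masses are not known exactly. Their poses are not given: they have to be found in the camera images.
- red_tap (a joint): turn of the crank and tap in the red housing, rad: 0 at the start, grows clockwise seen from above (pi = half a turn forward), shrinks when turned back; turns freely from -0.8 to 7.0. Turning takes about 0.25 N m (4 to 5 N at the knob) and it stays where it is left. Crank and tap sink 2 mm per turn forward.
- red_knob (a point): centre of the upright round light-wood knob at the end of the crank on the red housing's tap; goes round with the crank. Knob 26 mm in diameter, 50 mm tall, axis vertical; it spins freely on its pin, so a hand holding it need not turn. The flat steel crank arm, 16 mm wide, has its top 28 mm below this point; only the square tap end on the axis rises above it, to 25 mm below.
- red_axis (a point): point on the vertical axis of the tap in the red housing, about which the crank turns, at the knob centre's starting height (167 mm above the bench); the knob's centre is 60 mm from it. The housing (red painted, about 80 mm wide and 90 mm tall, on a 120 x 100 mm steel plate) is fixed; this point does not move.
- grey_tap (a joint): turn of the same kind of crank on the tap in the look-alike grey housing, rad, 0 at the start, clockwise positive; it is to be left as it is. It stands at least 0.28 m from the red one (axis to axis) on the other side of the bench's middle line (y = 0).

How it is judged:
By the outcome, as a careful person would: the job done as asked, in the order asked, and still so for the second after the job is handed in, with the robot touching nothing.
It also fails if it takes over 51 s, if anything falls off the work surface, if the arm or the gripper's body presses on something with over 40 N, if the wrist force passes 120 N, or if a joint passes its speed limit or range.

## Working session

There is one attempt and no reset: what is moved stays moved. The work goes in short steps, Python scripts to look and compute and a shell command to move; the robot and the scene stay as the last step left them, time stands still between calls to the robot, and variables do not carry over. Pictures are saved under pics/ and viewed, at most 10 in all, crops included, and the job is handed in when it is done.

```bash
ls; mkdir -p pics; python3 - <<'E'
from plant import env,camera,calibration
import cv2,numpy as np
s=env.state();print(s['clock'],s['tool_pos'],s['tcp_rot'],s['grip_width'])
a=camera("top");b=camera("scene");cv2.imwrite('pics/top.png',a);cv2.imwrite('pics/scene.png',b)
for n in("top","scene","wrist"):print(n,calibration(n))
E
```

```text
pics
0.0 [ 0.16734718 -0.57574839  0.30280632] [-3.10837817e+00 -4.42453139e-01  2.41369153e-04] 0.9972850407590526
top {'K': array([[586.26634304,   0.        , 320.8056108 ],
       [  0.        , 586.26634304, 239.03762708],
       [  0.        ,   0.        ,   1.        ]]), 'rvec': array([ 2.23109547, -2.1948317 ,  0.08455495]), 'tvec': array([-0.03182627,  0.56008443,  1.06150531])}
scene {'K': array([[544.97634104,   0.        , 318.41227597],
       [  0.        , 544.97634104, 241.64255884],
       [  0.        ,   0.        ,   1.        ]]), 'rvec': array([ 1.91857536,  0.91675244, -0.53334674]), 'tvec': array([-0.35234327, -0.08001107,  1.46969266])}
wrist {'K': array([[398.15130428,   0.        , 317.04995435],
       [  0.        , 398.15130428, 239.01648094],
       [  0.        ,   0.        ,   1.        ]]), 'T_tool_cam': array([[ 2.19751371e-04, -9.57674433e-01, -2.87853491e-01,
         7.34997054e-02],
       [ 9.99999929e-01,  1.22323292e-04,  3.56450312e-04,
        -2.03276231e-04],
       [-3.06152164e-04, -2.87853549e-01,  9.57674392e-01,
        -6.91822735e-02],
       [ 0.00000000e+00,  0.00000000e+00,  0.00000000e+00,
         1.00000000e+00]])}
```

View pics/top.png

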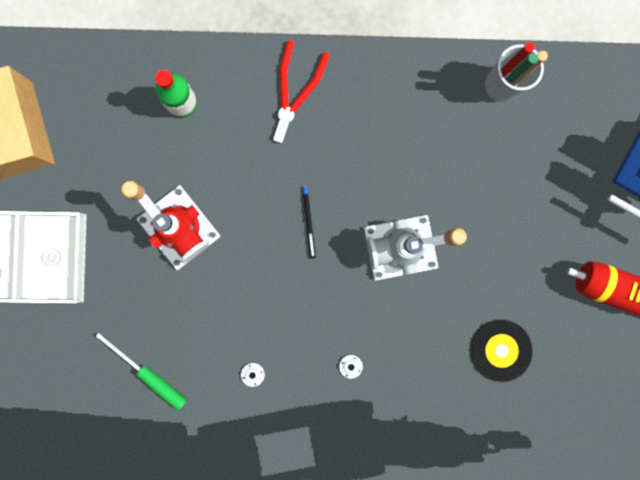

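View pics/scene.png

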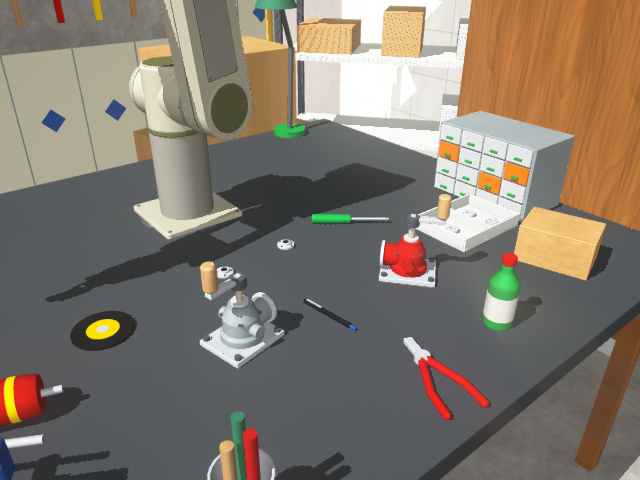

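The top view shows the red housing with its knob at about (133,190) and tap square at about (163,222). In the scene view the knob is at (444,207) and the tap at (412,221). The grey housing is at (410,245) in the top view.

```bash
cat > h.py <<'E'
import numpy as np,cv2
from plant import env,camera,calibration
from scipy.spatial.transform import Rotation as R
def ray(n,uv,s=None):
    c=calibration(n); d=np.linalg.inv(c['K'])@[*uv,1]
    if n=='wrist':
        T=c['T_tool_cam']; Rt=R.from_rotvec(s['tcp_rot']).as_matrix()
        return Rt@T[:3,3]+s['tool_pos'], Rt@T[:3,:3]@d
    Rm=cv2.Rodrigues(c['rvec'])[0]; return -Rm.T@c['tvec'],Rm.T@d
def plane(n,uv,z,s=None):
    o,d=ray(n,uv,s); return o+d*(z-o[2])/d[2]
def two(a,b):
    (o,d),(p,e)=a,b; k=np.linalg.lstsq(np.c_[d,-e],p-o,rcond=None)[0]
    x,y=o+k[0]*d,p+k[1]*e; return (x+y)/2,np.linalg.norm(x-y)
def wood(im,box):
    u0,v0,u1,v1=box; h=cv2.cvtColor(im,cv2.COLOR_BGR2HSV)[v0:v1,u0:u1]
    m=cv2.inRange(h,(8,70,90),(22,200,255)); n,l,st,c=cv2.connectedComponentsWithStats(m)
    i=1+np.argmax(st[1:,4]); return c[i]+[u0,v0],st[i]+[u0,v0,0,0,0]
E
python3 - <<'E'
from h import *
a=cv2.imread('pics/top.png');b=cv2.imread('pics/scene.png')
ca,sa=wood(a,(110,170,160,215));cb,sb=wood(b,(425,180,470,225));print(ca,sa,cb,sb)
print('knob',two(ray('top',ca),ray('scene',cb)),plane('top',ca,.175))
print('tap',two(ray('top',(163,222)),ray('scene',(412,219))),plane('top',(163,222),.142))
E
```

```text
[133.6195122  190.83902439] [121 181  24  19 205] [443.60824742 206.46391753] [437 194  15  26 291]
knob (array([0.62438715, 0.27615198, 0.16691313]), np.float64(0.0017287840261482484)) [0.62277262 0.27316557 0.175     ]
tap (array([0.57835755, 0.23693839, 0.13249881]), np.float64(0.00027528316118193436)) [0.57759331 0.234573   0.142     ]
```

```bash
python3 -m pendant '[[0,0,0,-8.2],[0,0,0,-8.2],[0,0,0,-8.2],[0,0,0,-8.2],[0,0,0,-8.2],[0,0,0,-8.2],[0,0,0,-8.2],[0,0,0,-8.2]]' 1 40
python3 -m pendant '[[0,0,0,-8.1],[0,0,0,0]]'
```

```text
clock: 0.9
tool_pos: [0.1674, -0.5759, 0.3033]
tcp_rot: [-2.368, -2.063, -0.001]
ft_force: [0.8, -0.0, 0.2]
grip_width: 1.001
finger_force: 0.0
clock: 1.1
tool_pos: [0.1674, -0.576, 0.3033]
tcp_rot: [-2.22, -2.222, -0.001]
ft_force: [0.4, 0.1, 0.8]
grip_width: 0.999
finger_force: 0.0
```

```bash
python3 -m pendant '[[0.035,0.019,-0.002,0],[0.035,0.019,-0.002,0],[0.035,0.019,-0.002,0],[0.035,0.019,-0.002,0],[0.035,0.019,0,0],[0.035,0.019,0,0],[0.035,0.019,0,0],[0.035,0.019,0,0]]'
python3 -m pendant '[[0.035,0.019,0,0],[0.035,0.019,0,0],[0.035,0.019,0,0],[0.035,0.019,0,0],[0.035,0.019,0,0],[0.035,0.019,0,0],[0.035,0.019,0,0],[0.035,0.019,0,0]]'
python3 -m pendant '[[0.035,0.019,0,0],[0.035,0.019,0,0],[0.035,0.019,0,0],[0.035,0.019,0,0],[0.035,0.019,0,0],[0.035,0.019,0,0],[0.012,0,0,0],[0,0,0,0]]'
python3 - <<'E'
from h import *
s=env.state();im=camera('wrist');cv2.imwrite('pics/w1.png',im);print(s['clock'],s['tool_pos'],s['tcp_rot'],s['joint_positions'])
E
```

```text
clock: 1.9
tool_pos: [0.3203, -0.2949, 0.3118]
tcp_rot: [2.229, 2.214, 0.0]
ft_force: [0.7, 0.0, 0.4]
grip_width: 0.996
finger_force: 0.0
clock: 2.7
tool_pos: [0.4728, -0.015, 0.3118]
tcp_rot: [2.229, 2.214, 0.0]
ft_force: [1.3, -0.6, 0.5]
grip_width: 1.001
finger_force: 0.0
clock: 3.5
tool_pos: [0.5864, 0.2067, 0.3109]
tcp_rot: [-2.223, -2.218, 0.002]
ft_force: [-0.0, -1.2, 0.8]
grip_width: 1.002
finger_force: 0.0
3.5 [0.58638354 0.20669982 0.31093254] [-2.22340256e+00 -2.21800153e+00  2.07863928e-03] [2.56347465e-01 1.87318674e-01 1.41246096e+00 2.34148688e-04
 1.54348177e+00 2.58772998e-01]
```

View pics/w1.png

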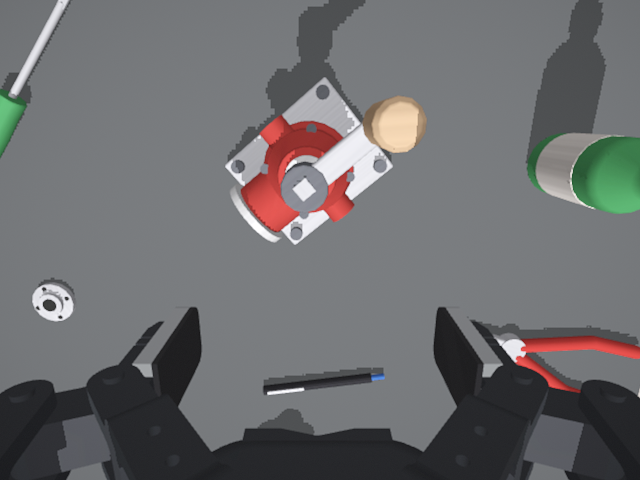

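The wrist view shows the tap square at (304,189) and the knob's top face at about (403,121).

```bash
python3 - <<'E'
from h import *
s=env.state();im=cv2.imread('pics/w1.png')
c,st=wood(im,(355,85,435,160));print(c,st)
k=plane('wrist',(403,121),.192,s);k2=plane('wrist',c,.18,s);a=plane('wrist',(304,189),.142,s)
print(k,k2,a,k-a,np.hypot(*(k-a)[:2]),np.hypot(*(k2-a)[:2]))
E
```

```text
[391.92607527 119.36357527] [ 363   96   63   57 1488]
[0.62553047 0.27787015 0.192     ] [0.62261258 0.27858055 0.18      ] [0.57849905 0.23848623 0.142     ] [0.04703142 0.03938392 0.05      ] 0.06134368604964952 0.059611730336498164
```

```bash
python3 -m pendant '[[0.035,0.019,0,0],[0.035,0.019,0,0],[0,0,0.02,0],[0,0,0.02,0],[0,0,0.02,0],[0,0,0.02,0],[0,0,0.006,0],[0,0,0,0]]' 
python3 -m pendant '[[0,0,0,0],[0,0,0,0],[0,0,0,0],[0,0,0,0],[0,0,0,0],[0,0,0,0],[0,0,0,0],[0,0,0,0]]' 0.1 35
python3 - <<'E'
from h import *
s=env.state();im=camera('wrist');cv2.imwrite('pics/w2.png',im);print(s['clock'],s['tool_pos'],s['grip_width'])
E
```

```text
clock: 4.35
tool_pos: [0.6243, 0.2735, 0.225]
tcp_rot: [-2.225, -2.217, 0.003]
ft_force: [-0.4, -0.5, 0.2]
grip_width: 1.005
finger_force: 0.0
clock: 5.15
tool_pos: [0.6249, 0.2752, 0.2269]
tcp_rot: [2.223, 2.22, 0.001]
ft_force: [-2.5, -0.8, 6.4]
grip_width: 0.295
finger_force: 34.3
5.15 [0.62493396 0.27517769 0.22687567] 0.29512235203995496
```

View pics/w2.png

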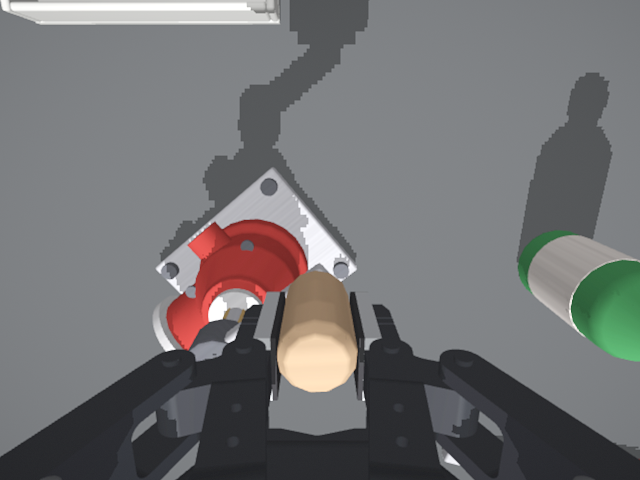

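```bash
python3 - <<'E'
import numpy as np
def p(t0,t1,n):
    t=np.radians(np.linspace(t0,t1,n+1)); d=60*np.c_[np.diff(np.sin(t)),np.diff(np.cos(t))]/1000
    for i in range(0,n,8): print('['+','.join('[%.4f,%.4f,0,0]'%tuple(r) for r in d[i:i+8])+']')
    print()
p(40.2,-139.8,24);p(-139.8,-49.8,16);p(-49.8,-229.8,24)
E
```

```text
[[-0.0063,0.0047,0,0],[-0.0069,0.0038,0,0],[-0.0073,0.0029,0,0],[-0.0076,0.0019,0,0],[-0.0078,0.0009,0,0],[-0.0078,-0.0001,0,0],[-0.0078,-0.0012,0,0],[-0.0075,-0.0022,0,0]]
[[-0.0072,-0.0031,0,0],[-0.0067,-0.0040,0,0],[-0.0061,-0.0049,0,0],[-0.0054,-0.0057,0,0],[-0.0047,-0.0063,0,0],[-0.0038,-0.0069,0,0],[-0.0029,-0.0073,0,0],[-0.0019,-0.0076,0,0]]
[[-0.0009,-0.0078,0,0],[0.0001,-0.0078,0,0],[0.0012,-0.0078,0,0],[0.0022,-0.0075,0,0],[0.0031,-0.0072,0,0],[0.0040,-0.0067,0,0],[0.0049,-0.0061,0,0],[0.0057,-0.0054,0,0]]

[[-0.0043,0.0040,0,0],[-0.0039,0.0044,0,0],[-0.0034,0.0048,0,0],[-0.0030,0.0051,0,0],[-0.0024,0.0054,0,0],[-0.0019,0.0056,0,0],[-0.0013,0.0057,0,0],[-0.0008,0.0058,0,0]]
[[-0.0002,0.0059,0,0],[0.0004,0.0059,0,0],[0.0009,0.0058,0,0],[0.0015,0.0057,0,0],[0.0021,0.0055,0,0],[0.0026,0.0053,0,0],[0.0031,0.0050,0,0],[0.0036,0.0047,0,0]]

[[-0.0047,-0.0063,0,0],[-0.0038,-0.0069,0,0],[-0.0029,-0.0073,0,0],[-0.0019,-0.0076,0,0],[-0.0009,-0.0078,0,0],[0.0001,-0.0078,0,0],[0.0012,-0.0078,0,0],[0.0022,-0.0075,0,0]]
[[0.0031,-0.0072,0,0],[0.0040,-0.0067,0,0],[0.0049,-0.0061,0,0],[0.0057,-0.0054,0,0],[0.0063,-0.0047,0,0],[0.0069,-0.0038,0,0],[0.0073,-0.0029,0,0],[0.0076,-0.0019,0,0]]
[[0.0078,-0.0009,0,0],[0.0078,0.0001,0,0],[0.0078,0.0012,0,0],[0.0075,0.0022,0,0],[0.0072,0.0031,0,0],[0.0067,0.0040,0,0],[0.0061,0.0049,0,0],[0.0054,0.0057,0,0]]
```

```bash
python3 -m pendant '[[-0.0063,0.0047,0,0],[-0.0069,0.0038,0,0],[-0.0073,0.0029,0,0],[-0.0076,0.0019,0,0],[-0.0078,0.0009,0.0003,0],[-0.0078,-0.0001,0,0],[-0.0078,-0.0012,0,0],[-0.0075,-0.0022,0,0]]'
```

```text
clock: 6.0
tool_pos: [0.6351, 0.2174, 0.2266]
tcp_rot: [-2.221, -2.22, -0.003]
ft_force: [-5.6, 5.8, 4.9]
grip_width: 0.298
finger_force: 34.4
```

```bash
python3 -m pendant '[[-0.0072,-0.0031,0,0],[-0.0067,-0.0040,0,0],[-0.0061,-0.0049,0,0],[-0.0054,-0.0057,0.0003,0],[-0.0047,-0.0063,0,0],[-0.0038,-0.0069,0,0],[-0.0029,-0.0073,0,0],[-0.0019,-0.0076,0,0]]'
python3 -m pendant '[[-0.0009,-0.0078,0,0],[0.0001,-0.0078,0,0],[0.0012,-0.0078,0,0],[0.0022,-0.0075,0.0004,0],[0.0031,-0.0072,0,0],[0.0040,-0.0067,0,0],[0.0049,-0.0061,0,0],[0.0057,-0.0054,0,0]]'
python3 -m pendant '[[0,0,0,0],[0,0,0,0],[0,0,0,0],[0,0,0,0]]'
python3 - <<'E'
from h import *
s=env.state();im=camera('wrist');cv2.imwrite('pics/w3.png',im[100:]);print(s['clock'],s['tool_pos'],s['grip_width'])
E
```

```text
clock: 6.8
tool_pos: [0.5903, 0.1783, 0.2263]
tcp_rot: [2.222, 2.219, 0.006]
ft_force: [3.3, 5.1, 1.0]
grip_width: 0.293
finger_force: 34.2
clock: 7.6
tool_pos: [0.5334, 0.1973, 0.2258]
tcp_rot: [2.222, 2.218, 0.0]
ft_force: [2.0, -2.9, 7.1]
grip_width: 0.289
finger_force: 34.8
clock: 8.0
tool_pos: [0.5329, 0.198, 0.2258]
tcp_rot: [-2.223, -2.22, 0.0]
ft_force: [-2.2, 0.5, 9.2]
grip_width: 0.296
finger_force: 35.0
8.0 [0.53291009 0.19800689 0.22581318] 0.29557110615446025
```

View pics/w3.png

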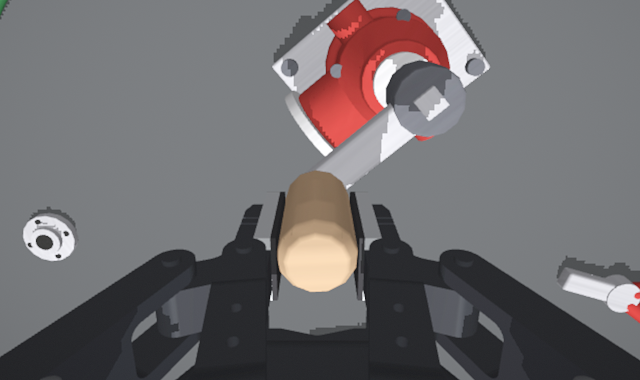

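The crank has turned half a turn and the knob is still firmly held: it has moved 120.1 mm, a full diameter. Next is the quarter turn back.

```bash
python3 -m pendant '[[-0.0043,0.0040,0,0],[-0.0039,0.0044,0,0],[-0.0034,0.0048,0,0],[-0.0030,0.0051,-0.0002,0],[-0.0024,0.0054,0,0],[-0.0019,0.0056,0,0],[-0.0013,0.0057,0,0],[-0.0008,0.0058,0,0]]'
python3 -m pendant '[[-0.0002,0.0059,0,0],[0.0004,0.0059,0,0],[0.0009,0.0058,0,0],[0.0015,0.0057,-0.0002,0],[0.0021,0.0055,0,0],[0.0026,0.0053,0,0],[0.0031,0.0050,0,0],[0.0036,0.0047,0,0]]'
python3 -m pendant '[[0,0,0,0],[0,0,0,0],[0,0,0,0],[0,0,0,0]]'
```

```text
clock: 8.85
tool_pos: [0.5737, 0.1773, 0.226]
tcp_rot: [-2.222, -2.219, 0.0]
ft_force: [-3.0, 3.5, 10.1]
grip_width: 0.293
finger_force: 35.1
clock: 9.65
tool_pos: [0.6171, 0.1913, 0.2263]
tcp_rot: [-2.222, -2.219, 0.002]
ft_force: [-5.8, 1.9, 12.3]
grip_width: 0.295
finger_force: 35.2
clock: 10.05
tool_pos: [0.6174, 0.1917, 0.2263]
tcp_rot: [-2.222, -2.22, -0.001]
ft_force: [-3.0, 3.5, 9.1]
grip_width: 0.294
finger_force: 35.0
```

```bash
python3 -m pendant '[[-0.0047,-0.0063,0,0],[-0.0038,-0.0069,0,0],[-0.0029,-0.0073,0,0],[-0.0019,-0.0076,0.0003,0],[-0.0009,-0.0078,0,0],[0.0001,-0.0078,0,0],[0.0012,-0.0078,0,0],[0.0022,-0.0075,0,0]]'
python3 -m pendant '[[0.0031,-0.0072,0,0],[0.0040,-0.0067,0,0],[0.0049,-0.0061,0,0],[0.0057,-0.0054,0.0003,0],[0.0063,-0.0047,0,0],[0.0069,-0.0038,0,0],[0.0073,-0.0029,0,0],[0.0076,-0.0019,0,0]]'
python3 -m pendant '[[0.0078,-0.0009,0,0],[0.0078,0.0001,0,0],[0.0078,0.0012,0,0],[0.0075,0.0022,0.0004,0],[0.0072,0.0031,0,0],[0.0067,0.0040,0,0],[0.0061,0.0049,0,0],[0.0054,0.0057,0,0]]'
python3 -m pendant '[[0,0,0,0],[0,0,0,0],[0,0,0,0],[0,0,0,0]]'
```

```text
clock: 10.85
tool_pos: [0.5592, 0.1802, 0.2261]
tcp_rot: [2.222, 2.218, 0.003]
ft_force: [4.7, -0.2, 5.7]
grip_width: 0.293
finger_force: 34.7
clock: 11.65
tool_pos: [0.5196, 0.2253, 0.2256]
tcp_rot: [2.223, 2.219, -0.003]
ft_force: [-3.9, -4.6, 11.5]
grip_width: 0.291
finger_force: 35.3
clock: 12.45
tool_pos: [0.5396, 0.2831, 0.2253]
tcp_rot: [-2.221, -2.219, 0.002]
ft_force: [-5.8, 1.1, 10.9]
grip_width: 0.293
finger_force: 35.3
clock: 12.85
tool_pos: [0.5402, 0.2834, 0.2254]
tcp_rot: [-2.222, -2.22, -0.002]
ft_force: [-2.1, 4.8, 7.9]
grip_width: 0.292
finger_force: 35.0
```

```bash
python3 -m pendant '[[0,0,0,0],[0,0,0,0],[0,0,0,0],[0,0,0,0],[0,0,0,0],[0,0,0,0]]' 0.8
python3 -m pendant '[[0,0,-0.01,0],[0,0,-0.02,0],[0,0,-0.03,0],[0,0,-0.03,0],[-0.03,0,-0.02,0],[-0.03,0,0,0],[-0.03,0,0,0],[0,0,0,0]]'
python3 - <<'E'
from h import *
s=env.state();im=camera('wrist');cv2.imwrite('pics/w4.png',im);print(s['clock'],s['tool_pos'],s['grip_width'])
cv2.imwrite('pics/top2.png',camera('top'))
E
```

```text
clock: 13.45
tool_pos: [0.5406, 0.2821, 0.2241]
tcp_rot: [-2.223, -2.219, 0.001]
ft_force: [0.2, 1.0, -0.8]
grip_width: 0.798
finger_force: 0.0
clock: 14.25
tool_pos: [0.541, 0.1893, 0.3357]
tcp_rot: [2.225, 2.215, 0.001]
ft_force: [-0.6, 0.9, 0.1]
grip_width: 0.802
finger_force: 0.0
14.25 [0.54096655 0.18927749 0.33572157] 0.8015754134030388
```

View pics/w4.png

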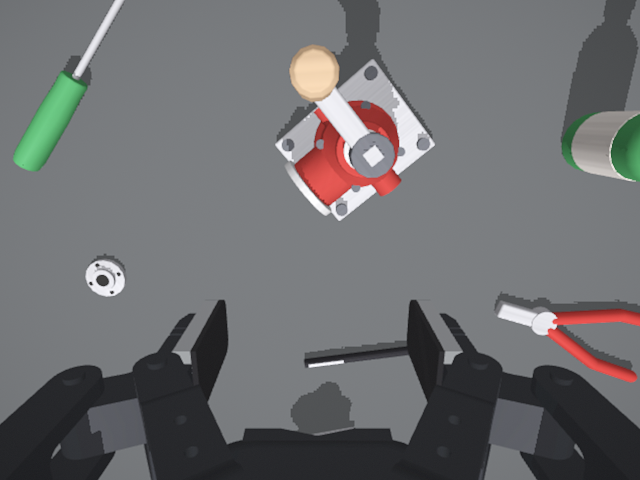

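The gripper is clear and open. The knob top is at (313,70) and the tap at (374,155), with the crank roughly 90° from its start direction.

```bash
python3 - <<'E'
from h import *
s=env.state()
k=plane('wrist',(313,70),.1905,s);a=plane('wrist',(374,155),.1405,s);d=k-a
print(k,a,np.hypot(*d[:2]),np.degrees(np.arctan2(d[1],d[0])))
from plant import job
print(job.job_done())
E
```

```text
[0.53933999 0.28885855 0.1905    ] [0.57831045 0.24303964 0.1405    ] 0.06015038510696097 130.38223746620525
the job is handed in; nothing more can be done
None
```

The red tap was turned half a turn in, a quarter turn back and half a turn in again, ending about 270° further in (within 1° by the last wrist picture). The knob was released, the grey tap was left alone, and the job was handed in at about 14 s.

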